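Load a charger block into a sloping cradle so it keeps the sensing pin pressed

TASK

Load the white charger block into the sloping test cradle, either end first: slide one end under the hood at the low end and push the sprung sensing pin back, then let the other end down behind the low stop at the upper end and let go, so that the charger lies flat on the cradle's bed and keeps the pin pressed in by itself. Push gently, do not ram the stand, and leave the tester, the tape roll and the solder reel where they are.

Things in the scene. Friction and masses are not known exactly. Their poses are not given: they have to be found in the camera images.
- charger: White charger block with rounded edges, 94 long (its x) x 58 wide (its y) x 26 high mm, about 0.12 kg, lying flat on the table. Origin: centre of its underside, z up. Grip it across the 58 mm width.
- deck: Sloping aluminium deck of the test stand, 196 x 100 mm, fixed. x runs UP the slope (26 deg, roughly to the robot's left), y across, z square to the deck. Origin: centre line of its upper face, 72 mm above the table. The cradle on it is clamped for good, shifted by an unmeasured -14 to +14 mm along x from its middle position: see or feel where. The four points below are for the middle position.
- bed (a point): Middle of the cradle's bed, in its top face, 20 mm above the deck; axes as the deck's. The bed is 46 mm wide (y); beside it the cradle is only 8 mm high, so fingers have room. Loaded, the charger's underside centre lies here (plus the shift). Level with the bed it cannot pass under the hood and over the end stop at once: its low end must go in first, tipped 8 to 14 deg steeper than the deck.
- stop_face (a point): Top edge of the end stop's flat face, which looks down the slope: 47.5 mm up the slope from bed and 10 mm above the bed. The stop is 10 mm thick (x) and 46 mm wide.
- hood_lip (a point): Middle of the hood's lower edge at its mouth: 37.5 mm down the slope from bed, underside 33 mm above the bed (top 38). 18 mm farther down, the sensor block's flat face is the firm stop. Cheeks beside the mouth, 66 mm apart, reach 4 mm up the slope past the lip, then flared lips 9 mm more; all is 78 mm wide outside.
- pin_tip (a point): Domed tip of the free sensing pin (8 mm round), 40.5 mm down the slope from bed, 8 mm above the bed, on the centre line; it sticks 15 mm out of the sensor block, along the deck's x. Loaded, the charger holds it about 6 mm in.
- pin (a joint): Travel of the sensing pin into the sensor block, m: 0 = fully out, 0.015 = flush with the block. Spring: 2 N at the start of travel, 0.4 N more per mm, 8 N when flush; it pushes the charger up the slope.
- tester: Bystander: small USB tester with a flat plug, 79 x 26 x 15 mm, loose on the table. Origin: centre of its underside.
- tape: Bystander: flat roll of tape, 96 mm across, 25 mm high, lying loose on the table. Origin: centre of its underside.
- reel: Bystander: solder reel, 52 mm across, 32 mm high, loose on the table. Origin: centre of its underside.

How it is judged:
By the outcome, as a careful person would: the job done as asked, in the order asked, and still so for the second after the job is handed in, with the robot touching nothing.
It also fails if it takes over 40 s, if anything falls off the work surface, if the arm or the gripper's body presses on something with over 40 N, if the wrist force passes 120 N, or if a joint passes its speed limit or range.

ROBOT

A 7-joint arm with a two-finger parallel gripper is mounted at the origin on a cart in front of the work surface, level with it; the furniture and walls round the work are solid. World frame = base frame: x ahead of the robot, y to its left, z up, the work surface at z = 0. Lengths are in mm, angles in rad, forces in N, time in s.
With the tool pointing down it reaches from about 400 to 875 mm from the base axis. Payload 4.4 kg.
Tool frame: the origin (TCP) lies midway between the tips of the shut fingers; the grasp point (between the pads) lies ctrl.grip_depth behind it (ctrl.grip_depth is the distance from the TCP to the grasp point, in mm); z points along the fingers, y is the line along which they close (so a half turn about z gives the same grasp; the last joint's range is limited). The gripper opens to 85 mm and grips with 20 to 120 N. Pads are 22 mm wide; open, the fingers measure 114 mm over their backs; the gripper's body (76 mm by 85 mm) begins 54 mm behind the grasp point. The pads swing forward as they close: fully open they stand 13 mm farther back than shut.
Start: joints at [1.228, 0.628, 0.038, 1.517, -0.027, 0.996, -0.02], TCP at [177.659, -625.264, 231.313] pointing down, gripper open.
Joint ranges: [-3.06, 3.06], [-0.37, 2.12], [-1.25, 1.32], [0.18, 2.47], [-1.1, 4.24], [0.23, 1.98], [-2.94, 2.94]. Speed limits (rad/s): [2.57, 2.57, 3.14, 3.14, 3.14, 3.14, 3.14].

INTERFACE

Orientations are given as [roll, pitch, yaw] about the fixed x, y, z axes, in that order (R = Rz(yaw) Ry(pitch) Rx(roll)).
In Python, from cell import ctrl gives the robot as it stands.
- The arm moves only by the tool carry_out, never from a script. Its argument "deltas" is one flat list of numbers, 7 for each row, row after row: the turn, a rotation vector about the tool's x, y, z in degrees, then the shift along the tool's x, y, z in m, then the closure, from -1 (fully open) to 1 (shut). In form: [wx, wy, wz, dx, dy, dz, claw, wx, wy, wz, dx, dy, dz, claw, ...]. A call has 1 to 12 rows; each row shifts and turns the commanded pose from where the row before left it, along the tool's axes as they then stand; what a row does not reach is not made up. A row lasts 1/8 s, in which the tool goes at most 62.5 mm and 10.7 degrees, less where a joint would pass 70% of its speed; a pose out of reach is approached as far as the arm can. A call with a gripper value outside its range is refused whole. The fingers move at their own pace and stop on an object; the grip force is fixed at half the most. Time passes only in rows, so rows that do not move let the fingers close. It gives the time, the measured TCP pose, the force, the opening and the grip force at its end, in the units of the state.
- ctrl.read_state(): the state, without advancing time (a new reading comes with each control period).
- ctrl.get_image(name): name is "scene" or "top" or "wrist"; returns the picture (400x640x3 uint8, red, green, blue); there is no depth.
- ctrl.calibration(name): a dict with "mtx" (3x3 intrinsics, pixels), "R" (3x3) and "t" (3): a world point X has camera coordinates R X + t. Camera axes: x right, y down, z forward; pixel columns grow to the right and rows downward; lengths in mm; the calibration is good to about 2 mm. The wrist camera is an equidistant fisheye: a pixel r from the principal point sees the ray r / f radians off the axis. A picture is of the moment at which its call begins: read the wrist's pose just before it. calibration takes no time and is no camera call; for the wrist camera it gives the pose at the moment of the call.
- ctrl.finish_job(): hands the job in; it is judged then, once.
The state is a dict: "clock": time; "qpos": joint angles; "qd": joint speeds; "tau": joint torques, N m; "eef_pos": TCP position; "tool_rot": TCP orientation; "force": force on the tool from outside, world axes, zero at the start; "torque": the same for the moment, N m; "width": finger opening in mm; "gripper_force": force on a finger pad.
Only numpy, scipy, OpenCV 4.12 (cv2) and the standard library are available. Lean on these libraries where they do the work, as an engineer would, in place of code of your own. Each camera call takes 0.05 s, during which the arm holds its last target. There are 200 camera calls.

## Working session

There is one attempt and no reset: what is moved stays moved. The work goes in short steps, Python scripts to look and compute and a tool call to move; the robot and the scene stay as the last step left them, time stands still between calls to the robot, and variables do not carry over. Pictures are saved under pics/ and viewed, at most 10 in all, crops included, and the job is handed in when it is done.

Besides the shell and the picture viewer there is one more tool, called after "Emit:" as a command line: name --argument value ..., lists and objects as JSON in quotes. carry_out: Moves the arm, as the interface text tells. Its arguments: {"type":"object","properties":{"deltas":{"type":"array"}},"required":["deltas"]}

```bash
ls; mkdir -p pics
python3 - <<'E'
from cell import ctrl
import cv2
s=ctrl.read_state(); print(s, ctrl.grip_depth)
for n in("scene","top"):
    cv2.imwrite(f"pics/{n}0.png",ctrl.get_image(n)[:,:,::-1]); c=ctrl.calibration(n); print(n,c)
print(ctrl.calibration("wrist"))
E
```

```text
pics
{'clock': 0.0, 'qpos': array([ 1.22821295,  0.62934918,  0.03848171,  1.51837116, -0.02703335,
        0.99626644, -0.020037  ]), 'qd': array([ 2.75854408e-04,  1.47003835e-04, -5.67873992e-04, -1.57293027e-04,
       -1.95063506e-05, -5.38463421e-04,  1.20083042e-03]), 'tau': array([-5.32327140e-04, -5.63407159e+01,  1.22590106e+00, -1.93443704e+01,
        1.10531109e-02,  1.05035794e-02,  4.58743921e-05]), 'eef_pos': array([ 177.46746346, -624.66384239,  230.38680418]), 'tool_rot': array([-3.13971769e+00,  2.02889020e-05,  2.76696012e-01]), 'force': array([-0.35012663,  0.89076509,  0.00441284]), 'torque': array([ 0.07102581, -0.04884104, -0.01260432]), 'gripper_force': 0.0, 'width': 85.69036486352122} 18.700000000000003
scene {'mtx': array([[487.09559435,   0.        , 319.15211865],
       [  0.        , 487.09559435, 198.93364663],
       [  0.        ,   0.        ,   1.        ]]), 'R': array([[-0.67861689, -0.73445612, -0.00730213],
       [-0.31296256,  0.29813415, -0.90175965],
       [ 0.66447991, -0.60966404, -0.43217613]]), 't': array([352.69074606, 289.80612442, 920.48418517])}
top {'mtx': array([[442.17804115,   0.        , 323.05729493],
       [  0.        , 442.17804115, 197.05788274],
       [  0.        ,   0.        ,   1.        ]]), 'R': array([[-0.02397214, -0.99963165, -0.01272371],
       [-0.985924  ,  0.02574614, -0.16519989],
       [ 0.16546662,  0.00858441, -0.98617803]]), 't': array([ -7.67516512, 566.56385807, 973.90821345])}
{'mtx': array([[309.70691629,   0.        , 319.3528604 ],
       [  0.        , 309.70691629, 200.54274283],
       [  0.        ,   0.        ,   1.        ]]), 'R': array([[ 0.27286698, -0.96205071, -0.00142836],
       [-0.90928   , -0.258384  ,  0.32626306],
       [-0.31425068, -0.08772763, -0.94527794]]), 't': array([-650.7437841 ,  -42.48275043,  380.88082403])}
```

View pics/scene0.png

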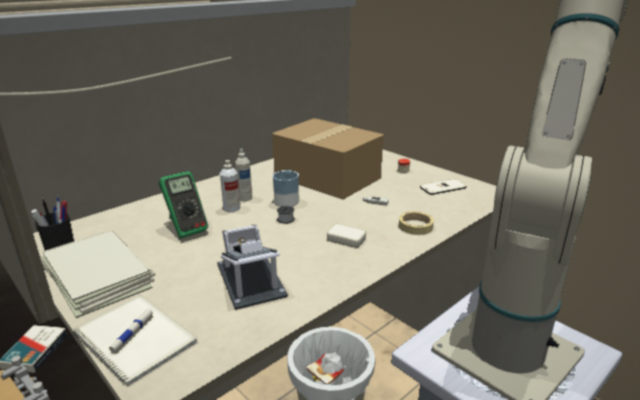

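View pics/top0.png

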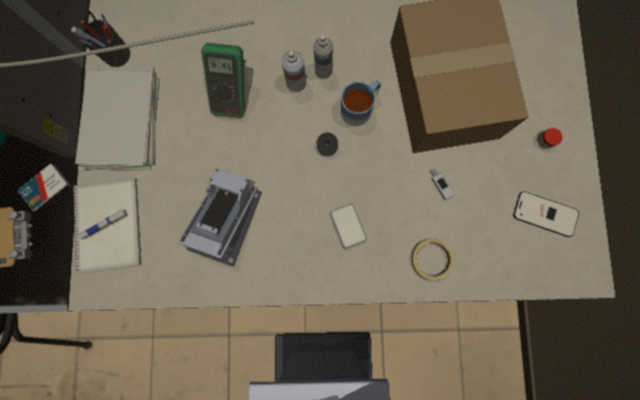

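The scene view shows the stand at (250,265), charger at (346,236), tape at (416,222), reel at (285,213) and tester at (375,200). In the top view the stand is at (220,216), the charger at (348,227), the tape at (433,259), the reel at (327,144) and the tester at (442,184). I'll enlarge the stand and charger next.

Run:
```python
import cv2,numpy as np
t=cv2.imread("pics/top0.png");s=cv2.imread("pics/scene0.png")
a=cv2.resize(t[160:270,170:270],None,fx=5,fy=5,interpolation=cv2.INTER_CUBIC)
b=cv2.resize(s[215:310,205:295],(500,528),interpolation=cv2.INTER_CUBIC)
a=cv2.resize(a,(400,440));b=cv2.resize(b,(400,422))
c=np.zeros((440,800,3),np.uint8);c[:,:400]=a;c[:422,400:]=b
cv2.imwrite("pics/crop1.png",c)
d=cv2.resize(t[195:260,320:380],None,fx=6,fy=6,interpolation=cv2.INTER_CUBIC);cv2.imwrite("pics/crop2.png",d)
# charger contour in top
h=cv2.cvtColor(t,cv2.COLOR_BGR2HSV)
print(h[227,348],h[227,300]); 
print(t[227,325:375].tolist()[::2])
```

```text
[ 21  39 177] [ 20  46 149]
[[123, 137, 148], [119, 139, 148], [120, 139, 146], [119, 139, 146], [111, 131, 135], [92, 104, 110], [123, 139, 145], [151, 168, 175], [151, 167, 176], [149, 168, 174], [154, 170, 177], [148, 165, 174], [151, 168, 176], [148, 166, 173], [149, 165, 173], [148, 167, 172], [153, 171, 177], [149, 167, 172], [123, 138, 143], [115, 134, 140], [119, 139, 146], [118, 138, 146], [116, 135, 142], [119, 137, 145], [121, 140, 147]]
```

View pics/crop1.png

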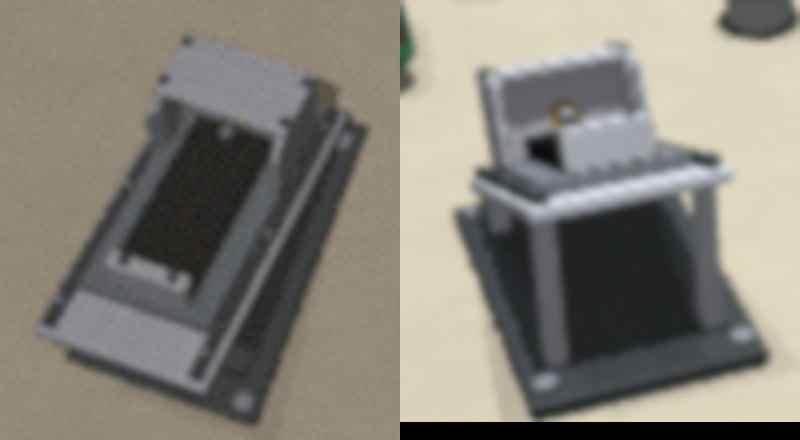

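View pics/crop2.png

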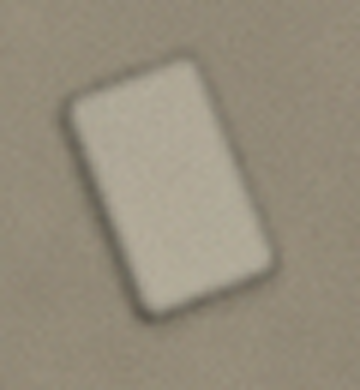

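The crop shows the deck's upper edge corners at top-view pixels (179.5,242.5) and (222,257), which match scene pixels (221.9,256.2) and (279.3,255). The low right corner is near top-view (256,188). The charger's top corners in crop2 are about (68,103), (195,52), (275,262) and (148,318).

```bash
cat > h.py <<'E'
import numpy as np, cv2
from cell import ctrl
from scipy.optimize import least_squares
from scipy.spatial.transform import Rotation as Ro
def proj(c,X,fish=False):
    P=np.atleast_2d(X)@c["R"].T+c["t"];K=c["mtx"]
    if fish:
        r=np.hypot(P[:,0],P[:,1]);a=np.arctan2(r,P[:,2]);q=P[:,:2]/r[:,None]*a[:,None]
    else: q=P[:,:2]/P[:,2:]
    return q*K[0,0]+K[:2,2]
def plane(c,px,z,fish=False):
    px=np.atleast_2d(px);q=(px-c["mtx"][:2,2])/c["mtx"][0,0]
    if fish:
        a=np.linalg.norm(q,axis=1,keepdims=True);d=np.c_[q/a*np.sin(a),np.cos(a)]
    else: d=np.c_[q,np.ones(len(q))]
    C=-c["R"].T@c["t"];d=d@c["R"];return C+d*((z-C[2])/d[:,2])[:,None]
def deckR(yaw): return Ro.from_euler('ZY',[yaw,-np.radians(26)]).as_matrix()
def deck(p,X): return np.array([p[0],p[1],72])+np.atleast_2d(X)@deckR(p[2]).T
E
python3 - <<'E'
from h import *
ct,cs=ctrl.calibration("top"),ctrl.calibration("scene")
c=np.array([[68,103],[195,52],[275,262],[148,318]])/6+[320,195]
P=plane(ct,c,22);print(P.round(1),P.mean(0));e=P[1]-P[2];f=P[0]-P[3];print("yaw",np.degrees(np.arctan2(*(e+f)[[1,0]])),np.linalg.norm(e),np.linalg.norm(P[0]-P[1]))
U=np.array([[98,-50,0],[98,50,0],[-98,50,0]])
o=np.array([[179.5,242.5],[222,257],[256.3,188]]);os=np.array([[221.9,256.2],[279.3,255]])
f=lambda p:np.r_[(proj(ct,deck(p,U))-o).ravel(),(proj(cs,deck(p,U[:2]))-os).ravel()]
r=least_squares(f,[370,220,2.6]);print(r.x,np.degrees(r.x[2]),r.fun.round(1))
B=np.array([-30.,0,20])
L=lambda s:np.array([[47.5+s,-23,30],[47.5+s,23,30],[57.5+s,-23,30],[57.5+s,23,30],[-37.5+s,-39,58],[-37.5+s,39,58]])
for s in(-14,0,14): print(s,((proj(ct,deck(r.x,L(s)))-[170,160])*4).round().tolist())
z=plane(ct,[[433,259],[327,144],[442,184]],15);print("tape,reel,tester",z.round())
E
```

```text
[[ 533.9  -40.2   22. ]
 [ 552.8  -90.7   22. ]
 [ 469.7 -118.8   22. ]
 [ 449.3  -68.9   22. ]] [501.39950435 -79.65056935  22.        ]
yaw 18.699175193417155 87.75087659293116 53.87793518837923
[533.43987065 212.57584007   2.74046196] 157.0169043134844 [-3.7 -3.2 -3.3 -0.3  1.4 -0.   8.3  3.7 -2.2 -4.1]
-14 [[125.0, 213.0], [203.0, 244.0], [116.0, 227.0], [194.0, 258.0], [170.0, 57.0], [300.0, 107.0]]
0 [[112.0, 233.0], [191.0, 264.0], [103.0, 248.0], [182.0, 279.0], [158.0, 75.0], [289.0, 126.0]]
14 [[99.0, 253.0], [178.0, 285.0], [89.0, 268.0], [169.0, 301.0], [146.0, 94.0], [277.0, 146.0]]
tape,reel,tester [[ 419. -273.   15.]
 [ 702.  -34.   15.]
 [ 596. -306.   15.]]
```

Run:
```python
from h import *
ct,cs=ctrl.calibration("top"),ctrl.calibration("scene")
U=np.array([[98,-50,0],[98,50,0],[-98,50,0]])
o=np.array([[179.5,242.5],[222,257],[256.3,188]]);os=np.array([[236,263],[279.5,255]])
f=lambda p:np.r_[(proj(ct,deck(p,U))-o).ravel(),(proj(cs,deck(p,U[:2]))-os).ravel()]
r=least_squares(f,[470,220,2.7],loss='soft_l1');print(r.x,np.degrees(r.x[2]),f(r.x).round(1))
p=r.x
t=cv2.imread("pics/top0.png");s=cv2.imread("pics/scene0.png")
k=5
t=cv2.resize(t[160:275,170:270],None,fx=4,fy=4,interpolation=2);s=cv2.resize(s[205:320,200:300],None,fx=4,fy=4,interpolation=2)
def box(x0,x1,w,z): return np.array([[x0,-w,z],[x1,-w,z],[x1,w,z],[x0,w,z]])
for im,c,off in((t,ct,(170,160)),(s,cs,(200,205))):
    for b,col in((box(-98,98,50,0),(0,0,255)),(box(47.5,57.5,23,30),(0,255,0)),(box(-55.5,-37.5,39,58),(255,0,255))):
        q=(proj(c,deck(p,b))-off+.5)*4
        cv2.polylines(im,[q.round().astype(int)],True,col,1)
cv2.imwrite("pics/ov1.png",np.hstack([t,s]))
```

```text
[529.97569771 211.48096384   2.80130056] 160.50269946807816 [-1.4  0.6  0.1  0.9  0.2 -0.5 -1.5 -2.5  1.  -4.8]
```

View pics/ov1.png

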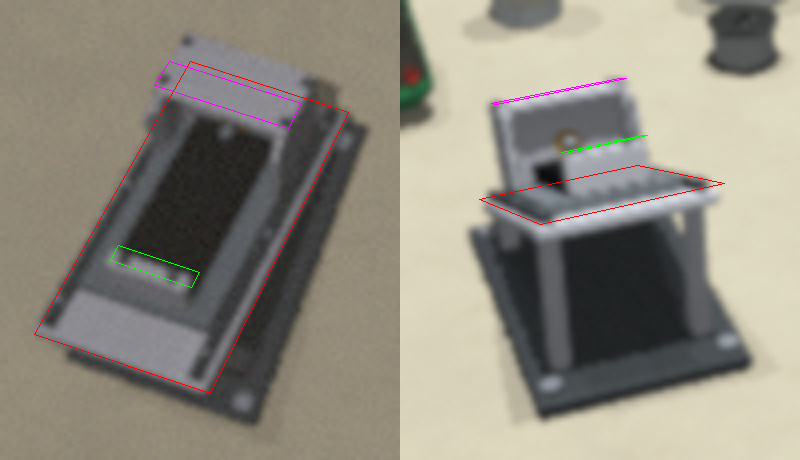

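The overlay fits well, with the deck yaw about 160° and the shift near 0. I'll move to view the stand with the wrist camera before grasping.

Emit:
carry_out --deltas '[0,0,0,0.042,-0.0256,-0.009,-1,0,0,0,0.042,-0.0256,-0.009,-1,0,0,0,0.042,-0.0256,-0.009,-1,0,0,0,0.042,-0.0256,-0.009,-1,0,0,0,0.042,-0.0256,-0.009,-1,0,0,0,0.042,-0.0256,-0.009,-1,0,0,0,0.042,-0.0256,-0.009,-1,0,0,0,0.042,-0.0256,-0.009,-1,0,0,0,0.042,-0.0256,-0.009,-1]'

```text
clock: 1.23
eef_pos: [479.0, -299.0, 312.3]
tool_rot: [-3.141, 0.0, 0.277]
force: [-0.2, -0.2, -0.4]
width: 85.4
gripper_force: 0.0
```

Emit:
carry_out --deltas '[0,0,0,0.0115,-0.045,0,-1,0,0,0,0.0115,-0.045,0,-1,0,0,0,0.0115,-0.045,0,-1,0,0,0,0.0115,-0.045,0,-1,0,0,0,0.0115,-0.045,0,-1,0,0,0,0.0115,-0.045,0,-1,0,0,0,0.0115,-0.045,0,-1,0,0,0,0.0115,-0.045,0,-1,0,0,0,0,0,0,-1,0,0,0,0,0,0,-1]'

```text
clock: 2.48
eef_pos: [468.2, 70.4, 312.1]
tool_rot: [3.141, 0.001, 0.277]
force: [-0.3, -0.6, -0.9]
width: 85.3
gripper_force: 0.0
```

Run:
```python
from h import *
s=ctrl.read_state();print(s["clock"],s["eef_pos"],s["tool_rot"],s["qpos"].round(2))
c=ctrl.calibration("wrist");im=ctrl.get_image("wrist")[:,:,::-1];cv2.imwrite("pics/w1raw.png",im)
np.savez("w1.npz",**c)
p=[530,211.5,2.8013]
print(proj(c,deck(p,[[98,-50,0],[98,50,0],[-98,50,0],[-98,-50,0]]),True).round(), proj(c,[[501,-80,22]],True).round())
cv2.imwrite("pics/w1.png",im)
```

```text
2.475 [468.22857281  70.43564028 312.05783745] [3.14096067e+00 8.60973407e-04 2.76678767e-01] [-0.1   0.28 -0.14  1.87  0.05  0.99 -1.56]
[[145. 132.]
 [209. 176.]
 [298.  56.]
 [239.  20.]] [[422. 165.]]
```

View pics/w1.png

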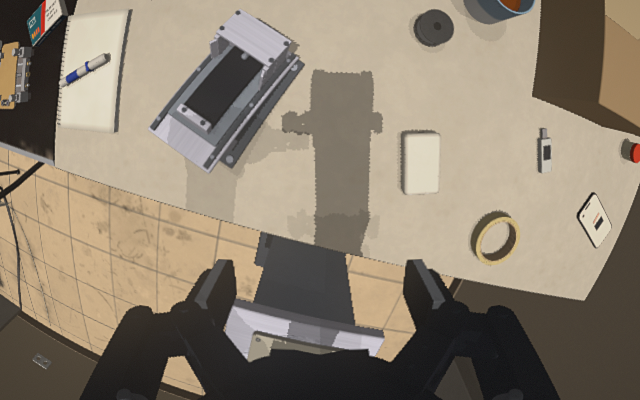

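The wrist view shows the stand at (150–305, 10–172), the charger at (421,162), the tape at (496,238), the reel at (433,27) and the tester at (544,150). I'll enlarge the stand.

Run:
```python
import cv2
im=cv2.imread("pics/w1raw.png");cv2.imwrite("pics/w1c.png",cv2.resize(im[5:180,140:310],None,fx=3.4,fy=3.4,interpolation=2))
g=im[100:220,380:460];m=(cv2.cvtColor(g,6)>205).astype('uint8')
import numpy as np
print(np.percentile(cv2.cvtColor(g,6),[10,50,90,99]))
for t in(205,190,215):
    m=(cv2.cvtColor(g,6)>t).astype('uint8');cs,_=cv2.findContours(m,0,1);c=max(cs,key=cv2.contourArea);r=cv2.minAreaRect(c);print(t,cv2.contourArea(c),r,(cv2.boxPoints(r)+[380,100]).round(1).tolist())
```

```text
[182. 186. 215. 216.]
205 1627.5 ((42.8239631652832, 64.0060043334961), (30.642898559570312, 56.52735137939453), 1.0609116554260254) [[407.0, 192.0], [408.0, 135.5], [438.7, 136.0], [437.6, 192.5]]
190 1794.5 ((42.760520935058594, 64.49501037597656), (32.659576416015625, 59.570404052734375), 1.1934895515441895) [[405.8, 193.9], [407.1, 134.4], [439.7, 135.1], [438.5, 194.6]]
215 132.5 ((41.5, 46.0), (18.0, 25.0), 90.0) [[409.0, 137.0], [434.0, 137.0], [434.0, 155.0], [409.0, 155.0]]
```

View pics/w1c.png

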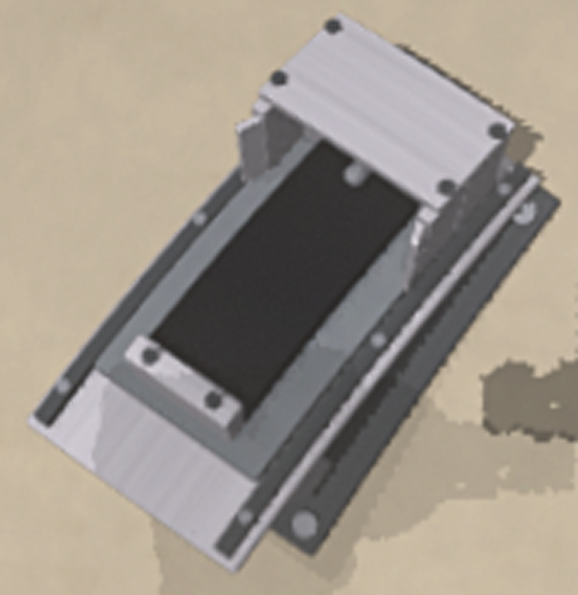

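```bash
cat > fit.py <<'E'
from h import *
c=dict(np.load("w1.npz"));ct=ctrl.calibration("top");cs=ctrl.calibration("scene")
px=np.array([[28,420],[235,572],[540,180],[148,337],[243,405],[126,352],[230,420],[260,95],[440,208],[352,176]])
px=(px+.5)/3.4-.5+[140,5]
S=np.array([0,0,0,1,1,1,1,1,1,1])
X=np.array([[98,-50,0],[98,50,0],[-98,50,0],[47.5,-23,30],[47.5,23,30],[57.5,-23,30],[57.5,23,30],[-37.5,-39,58],[-37.5,39,58],[-40.5,0,28]],float)
g=lambda q:X+np.outer(S,[q[3],0,0])
f=lambda q:(proj(c,deck(q[:3],g(q)),True)-px)
for ff in (f,lambda q:np.r_[f(q),.7*(proj(ct,deck(q[:3],X[:3]))-[[179.5,242.5],[222,257],[256.3,188]])]):
  r=least_squares(lambda q:ff(q).ravel(),[530,211,2.8,0],loss='soft_l1');print(r.x.round(2),np.degrees(r.x[2]).round(2));
print(f(r.x).round(1).tolist())
# independent z=0 offset: charger
b=np.array([[405.8,193.9],[407.1,134.4],[439.7,135.1],[438.5,194.6]])
P=plane(c,b,20,True);print(P.round(1),P.mean(0).round(1));
e=P[1]-P[0]+P[2]-P[3];print(np.degrees(np.arctan2(e[1],e[0])),np.linalg.norm(P[1]-P[0]),np.linalg.norm(P[2]-P[1]))
E
python3 fit.py
```

```text
[532.48 209.14   2.78   4.08] 159.23
[531.92 209.4    2.78   3.44] 159.37
[[-2.0, 1.1], [0.1, 1.9], [1.7, -0.9], [-2.0, -1.9], [1.1, -0.3], [-1.0, 0.5], [-0.5, 2.3], [-0.1, -2.6], [1.4, -0.6], [0.0, 1.0]]
[[ 450.7  -72.5   20. ]
 [ 536.2  -43.6   20. ]
 [ 551.4  -92.4   20. ]
 [ 464.6 -124.8   20. ]] [500.7 -83.3  20. ]
19.593117566702563 90.22381233116067 51.18450655456456
```

Emit:
carry_out --deltas '[0,0,0,-0.0021,0.0222,0.036,-1,0,0,0,-0.0021,0.0222,0.036,-1,0,0,0,-0.0021,0.0222,0.036,-1,0,0,0,-0.0021,0.0222,0.036,-1,0,0,0,-0.0021,0.0222,0.036,-1,0,0,0,-0.0021,0.0222,0.036,-1,0,0,0,-0.0021,0.0222,0.036,-1,0,0,-3.35,0,0,0,-1,0,0,0,0,0,0,-1]'

```text
clock: 3.65
eef_pos: [497.0, -82.6, 60.9]
tool_rot: [-3.142, -0.001, 0.335]
force: [0.1, -0.1, 0.6]
width: 85.1
gripper_force: 0.0
```

Run:
```python
from h import *
s=ctrl.read_state();print(s["eef_pos"],s["tool_rot"])
c=ctrl.calibration("wrist");im=ctrl.get_image("wrist")[:,:,::-1];cv2.imwrite("pics/w2.png",im)
q=proj(c,[[501,-81.5,22]],True)[0];print(q)
g=cv2.cvtColor(im,6);print(np.percentile(g[:250],[50,90,97,99]))
for t in(195,200,205,210):
    m=(g>t).astype('uint8');cs,_=cv2.findContours(m,0,1)
    for k in cs:
        if cv2.pointPolygonTest(k,q.tolist(),False)>=0:
            r=cv2.minAreaRect(k);b=cv2.boxPoints(r);P=plane(c,b,22,True);print(t,r,P.round(1).tolist(),P.mean(0).round(1))
```

```text
[496.96435467 -82.5566764   60.94028226] [-3.14153168e+00 -6.69485385e-04  3.35055421e-01]
[317.32524361 225.59138919]
[175. 181. 182. 183.]
```

View pics/w2.png

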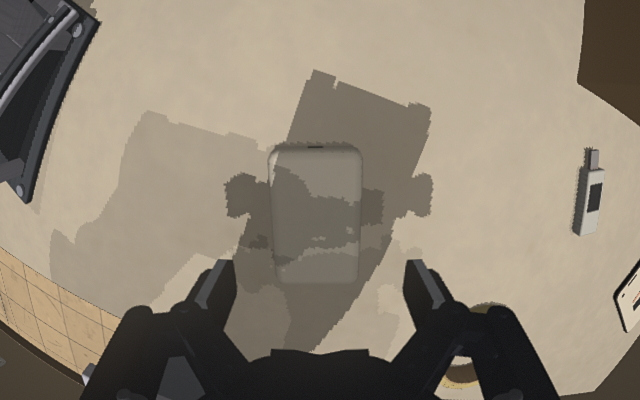

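The wrist view shows the charger at columns 270–361 and rows 147–283, aligned with the fingers, which stand at columns 233 and 405. I'll compute its extents.

Run:
```python
from h import *
c=ctrl.calibration("wrist");P=plane(c,[[269.5,149],[361.5,149],[358,283],[273.5,283]],21,True)
print(P.round(1),P.mean(0)); a=np.radians(19.2);u=np.array([np.cos(a),np.sin(a)]);print(P[:,:2]@u,P[:,:2]@[-u[1],u[0]], np.array([497,-82.6])@u,np.array([497,-82.6])@[-u[1],u[0]])
for e in (P[0]-P[3],P[1]-P[2]):print(np.degrees(np.arctan2(e[1],e[0])))
```

```text
[[ 538.5  -37.8   21. ]
 [ 556.6  -90.    21. ]
 [ 467.9 -123.1   21. ]
 [ 448.1  -66.4   21. ]] [502.78686328 -79.31228349  21.        ]
[496.1527843  496.05908423 401.42745319 401.30815123] [-212.75380233 -268.01839379 -270.16946516 -210.0602433 ] 442.19067098742113 -241.4522116106918
17.57325436262343
20.502165979304294
```

Emit:
carry_out --deltas '[0,0,0,0,0,0.025,-1,0,0,0,0,0,0.02,-1,0,0,0,0,0,0.01,-1,0,0,0,0,0,0.005,-1,0,0,0,0,0,0,1,0,0,0,0,0,0,1,0,0,0,0,0,0,1,0,0,0,0,0,0,1,0,0,0,0,0,0,1,0,0,0,0,0,0,1]'

```text
clock: 4.95
eef_pos: [497.2, -82.3, 1.2]
tool_rot: [3.141, -0.001, 0.335]
force: [-0.5, 1.1, 5.9]
width: 56.7
gripper_force: 64.5
```

```bash
cat > tgt.py <<'E'
from h import *
P0=dict(p=[532.0,209.5,np.radians(159.6)],s=3.7)
cx,cz=6.3,1.2   # charger centre in tool x, underside beyond TCP
def target(xl,zl,tilt,p=None,s=None,dy=0):
    p=p or P0["p"];s=P0["s"] if s is None else s
    D=deckR(p[2]);t=np.radians(tilt)
    # charger axes in deck: x down the slope
    X=np.array([-np.cos(t),0,-np.sin(t)]);Z=np.array([-np.sin(t),0,np.cos(t)]);Y=np.cross(Z,X)
    low=np.array([xl+s,dy,20+zl]);cen=low-47*X
    tcp=cen-cx*X+cz*Z            # underside centre -> TCP (tool z=-Z)
    R=D@np.c_[X,-Y,-Z];return deck(p,tcp)[0],R
def delta(T,s=None,pos=None,R=None):
    if pos is None:
        s=s or ctrl.read_state();pos=s["eef_pos"];R=Ro.from_euler('xyz',s["tool_rot"]).as_matrix()
    return Ro.from_matrix(R.T@T[1]).as_rotvec(degrees=True).round(2),(R.T@(T[0]-pos)).round(1)
E
python3 - <<'E'
from tgt import *
T=target(-10,60,12);print(T[0].round(1),Ro.from_matrix(T[1]).as_euler('xyz').round(3))
T2=target(-50,1,12);print(T2[0].round(1))
s=ctrl.read_state();print(s["eef_pos"],s["tool_rot"])
# after lift 180, yaw 39.6 and pitch -38 in place, then translation in tool frame
pos=s["eef_pos"]+[0,0,220]
R0=Ro.from_euler('xyz',s["tool_rot"]).as_matrix();print("turn z", delta((pos,Ro.from_euler('xyz',[np.pi,0,np.radians(-20.4)]).as_matrix()))[0])
print(delta(T,pos=pos,R=T[1]))
E
```

```text
[531.5 209.7 174.9] [ 3.142  0.663 -0.356]
[541.  206.2 104.3]
[497.17472782 -82.28420431   1.24191935] [ 3.14121101e+00 -1.11787788e-03  3.35392468e-01]
turn z [-0.   -0.07 39.62]
(array([0., 0., 0.]), array([ -26.3, -285.6,   79.4]))
```

Emit:
carry_out --deltas '[0,0,0,0,0,-0.03,1,0,0,7.92,0,0,-0.045,1,0,0,7.92,0,0,-0.045,1,0,0,7.92,0,0,-0.045,1,0,0,7.92,0,0,-0.045,1,0,0,7.94,0,0,-0.01,1,0,-7.6,0,0,0,0,1,0,-7.6,0,0,0,0,1,0,-7.6,0,0,0,0,1,0,-7.6,0,0,0,0,1,0,-7.6,0,0,0,0,1,0,0,0,0,0,0,1]'

```text
clock: 6.45
eef_pos: [496.9, -83.0, 217.5]
tool_rot: [3.14, 0.666, -0.358]
force: [-0.0, -0.3, -1.1]
width: 56.7
gripper_force: 64.9
```

Run:
```python
from tgt import *
s=ctrl.read_state();print(s["clock"],s["qpos"].round(2),s["eef_pos"].round(1),s["tool_rot"].round(3),s["force"].round(1),s["torque"].round(2));print(delta(target(-10,60,12)))
```

```text
6.45 [ 0.16  0.82  0.05  1.38 -0.13  1.6  -1.68] [496.9 -83.  217.5] [ 3.14   0.666 -0.358] [-0.  -0.3 -1.1] [-0.36 -0.76  0.03]
(array([ 0.  ,  0.13, -0.08]), array([ -28.9, -286.4,   76.5]))
```

Emit:
carry_out --deltas '[0,0,0,-0.0041,-0.0409,0,1,0,0,0,-0.0041,-0.0409,0,1,0,0,0,-0.0041,-0.0409,0,1,0,0,0,-0.0041,-0.0409,0,1,0,0,0,-0.0041,-0.0409,0,1,0,0,0,-0.0041,-0.0409,0,1,0,0,0,-0.0041,-0.0409,0,1,0,0,0,0,0,0.025,1,0,0,0,0,0,0.03,1,0,0,0,0,0,0.021,1,0,0,0,0,0,0,1]'

```text
clock: 7.82
eef_pos: [529.9, 210.5, 178.6]
tool_rot: [3.141, 0.663, -0.356]
force: [0.7, -0.0, -0.8]
width: 56.7
gripper_force: 64.7
```

Run:
```python
from tgt import *
s=ctrl.read_state();print(s["clock"],s["qpos"].round(2),s["eef_pos"].round(1),s["tool_rot"].round(3),s["force"].round(1))
c=ctrl.calibration("wrist");np.savez("w3.npz",**c);im=np.ascontiguousarray(ctrl.get_image("wrist")[:,:,::-1]);cv2.imwrite("pics/w3.png",im)
S=P0["s"];p=P0["p"]
H=np.array([[-37.5+S,-39,58],[-37.5+S,39,58],[-37.5+S,-33,53],[-37.5+S,33,53],[47.5+S,-23,30],[47.5+S,23,30],[-40.5+S,0,28],[98,50,0],[98,-50,0],[-98,50,0],[-98,-50,0]])
q=proj(c,deck(p,H),True);print(q.round(0).tolist())
R=Ro.from_euler('xyz',s["tool_rot"]).as_matrix()
C=np.array([[cx+47,a,cz-z] for z in(0,26) for a in(-29,29)]);q2=proj(c,s["eef_pos"]+C@R.T,True);print(q2.round().tolist())
np.savez("s3.npz",pos=s["eef_pos"],R=R)
cv2.imwrite("pics/w3v.png",cv2.resize(im,(800,500),interpolation=2))
```

```text
7.825 [-0.21  0.9  -0.02  1.31 -0.33  1.51 -2.04] [529.9 210.5 178.6] [ 3.141  0.663 -0.356] [ 0.7 -0.  -0.8]
[[242.0, 93.0], [392.0, 92.0], [255.0, 90.0], [379.0, 90.0], [285.0, 203.0], [350.0, 203.0], [317.0, 77.0], [375.0, 231.0], [261.0, 231.0], [393.0, -12.0], [242.0, -12.0]]
[[256.0, 165.0], [377.0, 164.0], [244.0, 178.0], [388.0, 178.0]]
```

View pics/w3v.png

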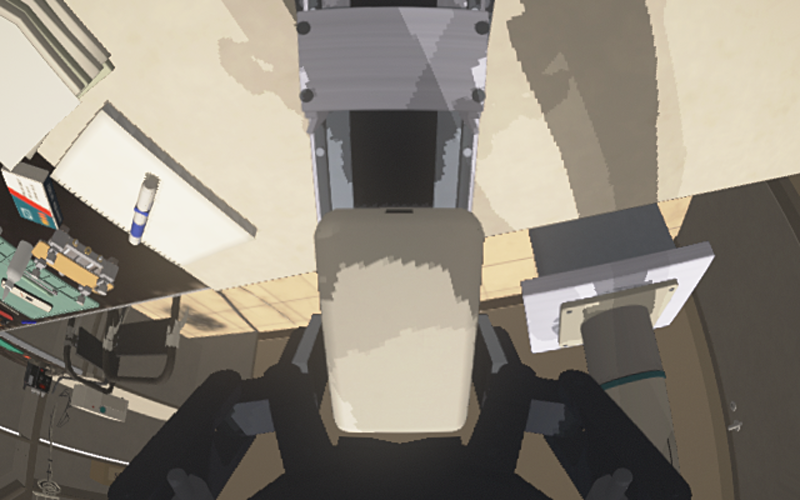

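The view shows the charger's low end at (314–485, 208) and the hood lip at about (300–486, 108), in 1.25x pixels. The charger sits slightly to the right of the hood. I'll refine that with row profiles.

Run:
```python
from tgt import *
im=cv2.cvtColor(cv2.imread("pics/w3.png"),6).astype(float)
def edges(r0,r1,lo=225,hi=410,th=12):
    g=np.abs(np.diff(im[r0:r1,lo:hi].mean(0)));return [(lo+i+.5,int(g[i])) for i in range(1,len(g)-1) if g[i]>th and g[i]>=g[i-1] and g[i]>=g[i+1]]
for a,b in((30,34),(55,59),(80,83),(110,113),(125,128),(150,153),(185,190),(220,225),(300,305)):print(a,edges(a,b))
for col in(300,316,330):
    g=np.abs(np.diff(im[60:180,col-2:col+3].mean(1)));print(col,[(60.5+i,int(v)) for i,v in enumerate(g) if v>12])
c=dict(np.load("w3.npz"));S=P0["s"];p=P0["p"]
for x in(-55.5,-45):print("hood",x,proj(c,deck(p,[[x+S,-39,58],[x+S,39,58]]),True).round(1).tolist())
for x in(-25,-10):print("bed",x,proj(c,deck(p,[[x+S,-23,20],[x+S,23,20]]),True).round(1).tolist(),"deck",proj(c,deck(p,[[x,-50,0],[x,50,0]]),True).round(1).tolist())
z=np.load("s3.npz");
for X in(30,0,-30):print("charger",X,proj(c,z["pos"]+np.array([[cx+X,a,cz-20] for a in(-29,29)])@z["R"].T,True).round(1).tolist())
print("lip",proj(c,deck(p,[[-37.5+S,-10,58],[-37.5+S,10,58],[-37.5+S,10,53]]),True).round(1).tolist(),"lowend",proj(c,z["pos"]+np.array([[cx+47,0,cz-k] for k in(0,10,20)])@z["R"].T,True).round(1).tolist())
```

```text
30 [(237.5, 49), (334.5, 17), (390.5, 51), (407.5, 53)]
55 [(243.5, 30), (337.5, 12), (345.5, 13), (377.5, 46), (387.5, 20), (389.5, 14)]
80 [(240.5, 37), (247.5, 14), (327.5, 16), (356.5, 16), (384.5, 35), (387.5, 40)]
110 [(247.5, 26), (250.5, 63), (260.5, 34), (263.5, 27), (279.5, 30), (348.5, 27), (363.5, 14), (367.5, 64), (378.5, 78), (382.5, 20)]
125 [(247.5, 17), (249.5, 16), (251.5, 67), (262.5, 44), (272.5, 22), (280.5, 31), (347.5, 16), (353.5, 35), (366.5, 47), (377.5, 57), (381.5, 13)]
150 [(250.5, 24), (254.5, 66), (264.5, 48), (281.5, 44), (346.5, 59), (364.5, 35), (365.5, 35), (367.5, 16), (375.5, 79), (377.5, 26), (379.5, 16), (384.5, 14)]
185 [(251.5, 59), (387.5, 43), (395.5, 23), (401.5, 15)]
220 [(229.5, 15), (253.5, 79), (269.5, 32), (360.5, 34), (384.5, 59)]
300 [(262.5, 79), (376.5, 66)]
300 [(86.5, 26), (87.5, 39), (88.5, 19), (165.5, 19), (166.5, 21)]
316 [(86.5, 29), (87.5, 39), (88.5, 17), (165.5, 28), (166.5, 17), (167.5, 22), (169.5, 29), (170.5, 34)]
330 [(86.5, 18), (87.5, 30), (88.5, 17), (165.5, 25), (170.5, 18)]
hood -55.5 [[240.2, 59.1], [394.0, 58.7]]
hood -45 [[241.5, 78.8], [392.8, 78.4]]
bed -25 [[281.6, 99.0], [353.3, 98.8]] deck [[247.0, 89.5], [388.2, 89.3]]
bed -10 [[282.6, 121.0], [352.4, 120.9]] deck [[248.5, 109.6], [386.8, 109.3]]
charger 30 [[250.1, 212.4], [382.8, 212.3]]
charger 0 [[255.9, 270.9], [377.6, 271.0]]
charger -30 [[261.8, 318.5], [372.3, 318.5]]
lip [[297.6, 90.6], [336.6, 90.5], [336.1, 88.8]] lowend [[316.6, 163.9], [316.4, 168.7], [316.2, 174.2]]
```

```bash
sed -i 's/s=3.7/s=2.1/; s/dy=0)/dy=-2.2)/' tgt.py
python3 - <<'E'
from tgt import *
# actual dy: want -2.9 in tool y from the present pose
T=target(-14,8,12);r,d=delta(T);print(r,d)
print(delta(target(-50,0,12),pos=target(-14,0,12)[0],R=T[1]))
E
```

```text
[-0.02 -0.1   0.02] [19.1 -1.7 52.9]
(array([0., 0., 0.]), array([35.2,  0. , -7.5]))
```

Emit:
carry_out --deltas '[0,0,0,0.0038,-0.0006,0.0106,1,0,0,0,0.0038,-0.0006,0.0106,1,0,0,0,0.0038,-0.0006,0.0106,1,0,0,0,0.0038,-0.0006,0.0106,1,0,0,0,0.0038,-0.0005,0.0104,1,0,0,0,0,0,0,1,0,0,0,0,0,0,1]'

```text
clock: 8.75
eef_pos: [516.4, 219.0, 124.9]
tool_rot: [-3.141, 0.663, -0.356]
force: [-0.6, -1.1, -1.7]
width: 57.1
gripper_force: 64.8
```

Emit:
carry_out --deltas '[0,0,0,0.0004,0,0.002,1,0,0,0,0.0004,0,0.002,1,0,0,0,0.0002,0,0.001,1,0,0,0,0,0,0,1]'

```text
clock: 9.25
eef_pos: [513.9, 219.8, 120.2]
tool_rot: [3.142, 0.663, -0.356]
force: [-0.4, -0.2, -1.7]
width: 56.9
gripper_force: 64.8
```

Run:
```python
from tgt import *
s=ctrl.read_state();print(s["clock"],s["eef_pos"].round(1),s["tool_rot"].round(3),s["force"].round(1),s["torque"].round(2))
print(delta(target(-14,3,12)))
```

```text
9.25 [513.9 219.8 120.2] [ 3.142  0.663 -0.356] [-0.4 -0.2 -1.7] [-0.29 -0.81 -0.02]
(array([-0.  ,  0.  , -0.01]), array([-0.6,  1.1, -0.8]))
```

Emit:
carry_out --deltas '[0,0,0,0.0002,0,0.001,1,0,0,0,0.0002,0,0.001,1,0,0,0,0,0,0,1]'

```text
clock: 9.62
eef_pos: [513.0, 220.1, 118.3]
tool_rot: [3.141, 0.663, -0.356]
force: [-0.6, -0.6, -1.5]
width: 57.2
gripper_force: 64.8
```

Emit:
carry_out --deltas '[0,0,0,0.0002,0,0.001,1,0,0,0,0,0,0,1]'

```text
clock: 9.88
eef_pos: [512.6, 220.2, 117.5]
tool_rot: [3.141, 0.663, -0.356]
force: [0.4, -0.6, -1.2]
width: 57.0
gripper_force: 64.8
```

Emit:
carry_out --deltas '[0,0,0,0.0002,0,0.001,1,0,0,0,0,0,0,1]'

```text
clock: 10.12
eef_pos: [512.2, 220.4, 116.5]
tool_rot: [3.141, 0.663, -0.356]
force: [0.6, -0.6, -2.0]
width: 56.7
gripper_force: 64.8
```

Now at nominal -1.8 with no contact yet, so I'll continue down.

Emit:
carry_out --deltas '[0,0,0,0.0002,0,0.001,1,0,0,0,0,0,0,1]'

```text
clock: 10.38
eef_pos: [511.8, 220.6, 115.6]
tool_rot: [3.142, 0.663, -0.356]
force: [-0.2, 0.2, -1.2]
width: 56.6
gripper_force: 64.8
```

Emit:
carry_out --deltas '[0,0,0,0.0002,0,0.001,1,0,0,0,0,0,0,1]'

```text
clock: 10.62
eef_pos: [511.4, 220.7, 114.7]
tool_rot: [3.141, 0.663, -0.356]
force: [0.5, -0.1, -1.5]
width: 56.6
gripper_force: 64.8
```

Emit:
carry_out --deltas '[0,0,0,0.0002,0,0.001,1,0,0,0,0,0,0,1]'

```text
clock: 10.88
eef_pos: [511.2, 220.9, 114.2]
tool_rot: [-3.141, 0.663, -0.356]
force: [-0.5, -0.1, 0.2]
width: 56.8
gripper_force: 65.2
```

Emit:
carry_out --deltas '[0,0,0,0.0002,0,0.001,1,0,0,0,0,0,0,1]'

```text
clock: 11.12
eef_pos: [511.0, 220.9, 114.0]
tool_rot: [-3.141, 0.663, -0.356]
force: [1.1, -1.3, 4.6]
width: 56.9
gripper_force: 65.7
```

Run:
```python
from tgt import *
s=ctrl.read_state();print(s["clock"],s["eef_pos"].round(1),s["tool_rot"].round(3),s["force"].round(1),s["torque"].round(2))
print(delta(target(-14,-4.5,12)))
```

```text
11.125 [511.  220.9 114. ] [-3.141  0.663 -0.356] [ 1.1 -1.3  4.6] [-0.3  -0.31  0.05]
(array([-0.04, -0.04,  0.  ]), array([-0.4,  1.2, -0.4]))
```

Emit:
carry_out --deltas '[0,0,0,-0.0005,0,-0.0023,1,0,0,0,0.0039,0,-0.0008,1,0,0,0,0.0039,0,-0.0008,1,0,0,0,0.0039,0,-0.0008,1,0,0,0,0,0,0,1]'

```text
clock: 11.75
eef_pos: [521.7, 216.7, 109.3]
tool_rot: [3.141, 0.663, -0.357]
force: [-0.4, -0.7, -1.5]
width: 57.0
gripper_force: 65.0
```

Emit:
carry_out --deltas '[0,0,0,0.0029,0,-0.0006,1,0,0,0,0.0029,0,-0.0006,1,0,0,0,0,0,0,1]'

```text
clock: 12.12
eef_pos: [526.7, 214.9, 107.0]
tool_rot: [3.141, 0.663, -0.357]
force: [-0.1, -0.3, -1.7]
width: 56.9
gripper_force: 65.0
```

Emit:
carry_out --deltas '[0,0,0,0.0029,0,-0.0006,1,0,0,0,0,0,0,1]'

```text
clock: 12.38
eef_pos: [529.2, 214.0, 105.7]
tool_rot: [3.141, 0.663, -0.357]
force: [0.2, 0.3, -1.4]
width: 56.8
gripper_force: 65.0
```

Emit:
carry_out --deltas '[0,0,0,0.002,0,-0.0004,1,0,0,0,0,0,0,1]'

```text
clock: 12.62
eef_pos: [530.8, 213.5, 104.9]
tool_rot: [-3.142, 0.663, -0.356]
force: [-0.5, -0.2, -1.3]
width: 56.9
gripper_force: 65.0
```

Emit:
carry_out --deltas '[0,0,0,0.002,0,-0.0004,1,0,0,0,0,0,0,1]'

```text
clock: 12.88
eef_pos: [532.0, 213.1, 104.2]
tool_rot: [-3.142, 0.665, -0.356]
force: [-1.5, 0.4, 0.2]
width: 56.7
gripper_force: 65.0
```

Emit:
carry_out --deltas '[0,0,0,0.002,0,-0.0004,1,0,0,0,0,0,0,1]'

```text
clock: 13.12
eef_pos: [533.8, 212.4, 103.2]
tool_rot: [3.142, 0.664, -0.356]
force: [-3.2, 0.3, 0.5]
width: 57.1
gripper_force: 65.0
```

Emit:
carry_out --deltas '[0,0,0,0.002,0,-0.0004,1,0,0,0,0.002,0,-0.0004,1,0,0,0,0,0,0,1]'

```text
clock: 13.5
eef_pos: [537.3, 211.1, 101.3]
tool_rot: [-3.142, 0.664, -0.356]
force: [-3.9, 0.3, 2.0]
width: 56.9
gripper_force: 65.0
```

Emit:
carry_out --deltas '[0,0,0,0.002,0,-0.0004,1,0,0,0,0,0,0,1]'

```text
clock: 13.75
eef_pos: [539.0, 210.5, 100.4]
tool_rot: [-3.142, 0.664, -0.356]
force: [-3.2, 0.3, 2.7]
width: 56.9
gripper_force: 64.9
```

Run:
```python
from tgt import *
s=ctrl.read_state();print(s["clock"],s["eef_pos"].round(1),s["tool_rot"].round(3),s["force"].round(1),s["torque"].round(2))
D=deckR(P0["p"][2]);print("F deck",D.T@(s["force"]-[0,-.3,-1.5]))
print(delta(target(-50,-4.5,12)))
```

```text
13.75 [539.  210.5 100.4] [-3.142  0.664 -0.356] [-3.2  0.3  2.7] [-0.04  0.4   0.05]
F deck [4.74143952 0.52344687 2.36474956]
(array([-0.  ,  0.04, -0.  ]), array([ 2.9,  1.2, -0.1]))
```

Emit:
carry_out --deltas '[0,0,0,0.0015,0,-0.0003,1,0,0,0,0,0,0,1,0,2,0,0,0,0.0019,1,0,2,0,0,0,0.0019,1,0,0,0,0,0,0,1]'

```text
clock: 14.38
eef_pos: [537.7, 211.5, 97.1]
tool_rot: [-3.141, 0.594, -0.355]
force: [-4.3, 1.5, 1.8]
width: 56.7
gripper_force: 64.8
```

Emit:
carry_out --deltas '[0,2,0,0,0,0.0019,1,0,2,0,0,0,0.0019,1,0,0,0,0,0,0,1]'

```text
clock: 14.75
eef_pos: [535.8, 212.2, 93.8]
tool_rot: [-3.141, 0.524, -0.355]
force: [-5.3, 1.9, 2.0]
width: 57.3
gripper_force: 64.9
```

Emit:
carry_out --deltas '[0,2,0,0,0,0.0019,1,0,0,0,0,0,0,1]'

```text
clock: 15.0
eef_pos: [535.0, 212.5, 92.1]
tool_rot: [-3.141, 0.489, -0.355]
force: [-4.4, 2.2, 1.1]
width: 56.7
gripper_force: 64.9
```

Run:
```python
from tgt import *
s=ctrl.read_state();print(s["clock"],s["eef_pos"].round(1),s["tool_rot"].round(3),s["force"].round(1),s["torque"].round(2))
D=deckR(P0["p"][2]);print("F deck",D.T@(s["force"]-[0,-.3,-1.5]))
print(delta(target(-48.5,-4.5,2)))
```

```text
15.0 [535.  212.5  92.1] [-3.141  0.489 -0.355] [-4.4  2.2  1.1] [0.28 0.45 0.01]
F deck [ 5.65203099 -0.76199447  0.18310031]
(array([-0.01,  0.03,  0.05]), array([0.4, 1.7, 0.2]))
```

Emit:
carry_out --deltas '[0,1,0,0,0,0.0009,1,0,1,0,0,0,0.0009,1,0,0,0,0,0,0,1]'

```text
clock: 15.38
eef_pos: [534.4, 212.7, 90.3]
tool_rot: [-3.141, 0.454, -0.355]
force: [-4.6, 2.7, 0.7]
width: 56.8
gripper_force: 64.9
```

Run:
```python
from tgt import *
s=ctrl.read_state();print(s["clock"],s["eef_pos"].round(1),s["tool_rot"].round(3),s["force"].round(1),s["torque"].round(2))
D=deckR(P0["p"][2]);print("F deck",D.T@(s["force"]-[0,-.3,-1.5]))
```

```text
15.375 [534.4 212.7  90.3] [-3.141  0.454 -0.355] [-4.6  2.7  0.7] [ 0.45  0.48 -0.08]
F deck [ 5.82462752 -1.21800043 -0.34960722]
```

Emit:
carry_out --deltas '[0,0,0,0,0,0.0007,1,0,0,0,0,0,0,1]'

```text
clock: 15.62
eef_pos: [534.5, 212.7, 90.1]
tool_rot: [-3.14, 0.454, -0.356]
force: [-3.7, 2.7, 4.9]
width: 56.6
gripper_force: 65.3
```

Emit:
carry_out --deltas '[0,0,0,0,0,0.0007,1,0,0,0,0,0,0,1]'

```text
clock: 15.88
eef_pos: [534.5, 212.7, 90.1]
tool_rot: [-3.14, 0.453, -0.356]
force: [-4.7, 1.4, 8.5]
width: 56.8
gripper_force: 65.7
```

Emit:
carry_out --deltas '[0,0,0,0,0,-0.0009,1,0,0,0,-0.0007,0,0,1,0,0,0,-0.0007,0,0,1,0,0,0,0,0,0,1,0,0,0,0,0,0,-1,0,0,0,0,0,0,-1,0,0,0,0,0,0,-1,0,0,0,0,0,0,-1,0,0,0,0,0,0,-1]'

```text
clock: 17.0
eef_pos: [533.5, 212.4, 90.3]
tool_rot: [3.142, 0.454, -0.356]
force: [-0.4, 0.7, 0.2]
width: 85.6
gripper_force: 0.0
```

Run:
```python
from h import *
s=ctrl.read_state();print(s["clock"],s["eef_pos"].round(1),s["force"].round(1),s["torque"].round(2),s["width"])
im=ctrl.get_image("wrist")[:,:,::-1];cv2.imwrite("pics/w4.png",im)
```

```text
17.0 [533.5 212.4  90.3] [-0.4  0.7  0.2] [-0.2  -0.43 -0.  ] 85.60089211278834
```

Emit:
carry_out --deltas '[0,0,0,0,0,-0.01,-1,0,0,0,0,0,-0.02,-1,0,0,0,0,0,-0.03,-1,0,0,0,0,0,-0.035,-1,0,0,0,0,0,-0.035,-1,0,0,0,0,0,0,-1,0,0,0,0,0,0,-1]'

```text
clock: 17.92
eef_pos: [586.3, 192.7, 207.0]
tool_rot: [3.141, 0.454, -0.356]
force: [-0.5, 0.2, -0.4]
width: 85.1
gripper_force: 0.0
```

Run:
```python
from h import *
s=ctrl.read_state();print(s["clock"],s["eef_pos"].round(1),s["force"].round(1))
a=ctrl.get_image("wrist")[:,:,::-1];b=ctrl.get_image("scene")[:,:,::-1]
a=cv2.resize(a[60:300,210:430],(500,545),interpolation=2);b=cv2.resize(b[205:320,200:300],(300,345),interpolation=2)
o=np.zeros((545,800,3),np.uint8);o[:,:500]=a;o[:345,500:]=b;cv2.imwrite("pics/end.png",o)
```

```text
17.925 [586.3 192.7 207. ] [-0.5  0.2 -0.4]
```

View pics/end.png

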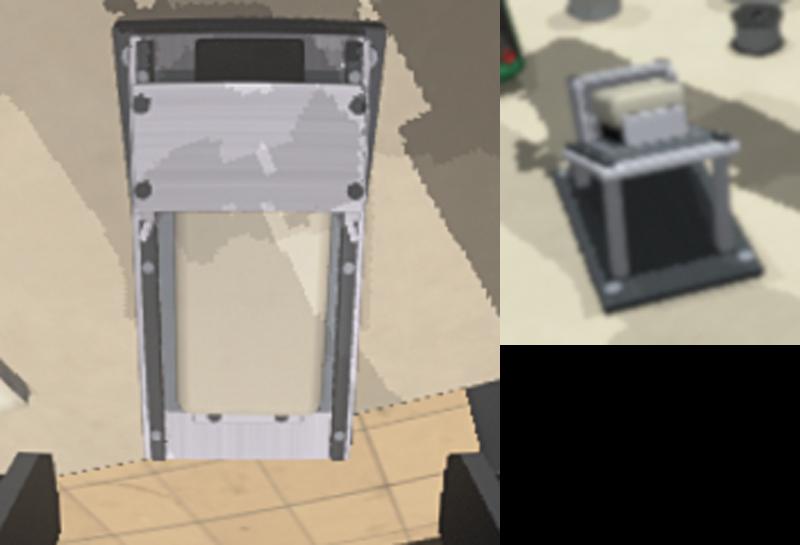

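The charger lies flat and centred behind the stop, whose screws show at (215,416) and (281,416), with its low end under the hood. The height at which it touched the bed when laid flat agrees with the earlier feel of the bed.

```bash
python3 -c "
from cell import ctrl
print(ctrl.finish_job())"
```

```text
the job is handed in; nothing more can be done
None
```

The charger is loaded in the cradle: low end under the hood, flat on the bed behind the upper stop and let go, with the pin pressed in by my force and position readings, since it is hidden under the hood. The job was handed in at about 18 s, but no verdict came back.

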